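# Set the laminator's thickness lever to the third click

### The job

The colouring sheets are about to be laminated on the white laminator. With a fingertip, push its black thickness lever back along the slot to the zero stop (the end of the slot nearer the round power cap); then push it the other way, counting the clicks, and leave it seated in the third notch from zero, never letting it get as far as the fourth. Only push the lever, do not pinch it, and leave the tape roll, the kitchen timer and the glue stick where they are.

Things in the scene. Friction and masses are not known exactly. Their poses are not given: they have to be found in the camera images.
- lam: Laminator: white plastic box, 150 (x) by 400 (y) by 85 mm high, fixed on the white table. Origin: centre of its underside, at table height. Its x points from its front (feed mouth) to its back, its y along its length towards the tape roll lying on its top. The round black power cap (28 across, 3 high) is near the -y end of the flat top. The lever's slot is in the grey inlay mid-top.
- lever (a joint): Lever travel (m) along the laminator's +y. Notches 0 to 5 at 0, 0.016, 0.032, 0.048, 0.064, 0.080; a hard stop lies within 1 mm beyond 0. A sprung ball clicks into each notch: 4 to 5 N lifts it out, the resistance fades to nothing half-way to the next notch, where the lever snaps on by itself up to 8 mm and settles. It never skips a notch by itself. Starts in notch 1 or 2.
- lever_top (a point): Centre of the top face of the lever tab: an upright black plastic block, 12 mm along the slot, 32 across it, 30 high; its top is 116.5 above the table, its underside 1.5 above the laminator's top. It slides only along the slot; push on its broad flat sides (26 wide), which face along the slot.
- lever_home (a point): Point on the laminator's top (85 mm above the table) where the tab's centre stands in notch zero: x = -20, y = -40 mm in the laminator's frame, same axes. The dark slot runs from here along y, from y = -49 to +49; beside it are six white tick marks, one per notch, the shortest at zero.
- tape: Bystander: roll of tape, ring 90 across and 19 high, lying loose on the laminator's top about 135 from the middle, towards +y. Origin at the centre of its underside.
- timer: Bystander: black kitchen timer with a white dial, standing loose on the table beyond the laminator's +y end, 85 wide and 110 high. Origin at the centre of its underside.
- glue: Bystander: white glue stick, 29 across, 90 high, standing loose on the table beyond the laminator's -y end. Origin at the centre of its underside.

How it is judged:
By the outcome, as a careful person would: the job done as asked, in the order asked, and still so for the second after the job is handed in, with the robot touching nothing.
It also fails if it takes over 67 s, if anything falls off the work surface, if the arm or the gripper's body presses on something with over 40 N, if the wrist force passes 120 N, or if a joint passes its speed limit or range.

### The arm

A 7-joint arm with a two-finger parallel gripper is mounted at the origin on the work surface. World frame = base frame: x ahead of the robot, y to its left, z up, the work surface at z = 0. Lengths are in mm, angles in rad, forces in N, time in s.
With the tool pointing down it reaches from about 425 to 875 mm from the base axis. Payload 4.7 kg.
Tool frame: the origin (TCP) lies at the very end of the fingers, on their centre line; the grasp point (between the pads) lies 19 mm behind it; z points along the fingers, y is the line along which they close (so a half turn about z gives the same grasp; the last joint's range is limited). The gripper opens to 87 mm and grips with 3 to 60 N. Pads are 19 mm wide; open, the fingers measure 117 mm over their backs; the gripper's body (75 mm by 190 mm) begins 51 mm behind the grasp point.
Start: joints at [0.014, 0.321, -0.07, 1.45, 0.023, 1.371, -0.057], TCP at [650.02, -0.025, 222.587] pointing down, gripper open.
Joint ranges: [-2.86, 2.86], [-0.3, 2.09], [-1.38, 1.24], [0.06, 2.45], [-1.56, 4.7], [0.09, 2.05], [-2.69, 2.69]. Speed limits (rad/s): [2.57, 2.57, 3.14, 3.14, 3.14, 3.14, 3.14].

### API

Orientations are given as a unit quaternion [w, x, y, z].
In Python, from rig import read_state, optics, order, spotter gives the robot as it stands. The module is installed in compiled form; this text tells all that it offers.
- The arm moves only by the tool drive_tool, never from a script. Its argument "steps" is a list of rows, each an object of numbers: "x", "y", "z": the shift along the world's x, y, z in mm; "wx", "wy", "wz": the turn, a rotation vector about the world's x, y, z in rad; "hand": the opening, from 0 (shut) to 1 (fully open). A call has exactly 5 rows; each row is the pose to reach, as a shift and turn from the pose commanded when the call began; what a row does not reach only later rows make up. A row lasts 1/8 s, in which the tool goes at most 62.5 mm and 10.7 degrees, less where a joint would pass 70% of its speed; a pose out of reach is approached as far as the arm can. A call with a gripper value outside its range is refused whole. The fingers move at their own pace and stop on an object; the grip force is fixed at half the most. Time passes only in rows, so rows that repeat a pose let the fingers close, or fill a call up. It gives the time, the measured TCP pose, the force, the opening and the grip force at its end, in the units of the state.
- read_state(): the state, without advancing time (a new reading comes with each control period).
- optics.camera(name): name is "scene" or "side" or "wrist"; returns a dict with "pixels" (384x512x3 uint8, red, green, blue), "depth" (384x512 float32, mm along the optical axis (not along the pixel's ray), 0 where there is no reading), "fx", "fy", "cx", "cy" (pixels), "world_from_camera" (4x4, takes a point from camera to world coordinates); the wrist camera has in their place "tool_from_camera" (4x4, takes a point from camera to tool coordinates, whose origin is the TCP and whose axes are the flange's). Camera axes: x right, y down, z forward; pixel columns grow to the right and rows downward; lengths in mm; the calibration is good to about 2 mm. A picture is of the moment at which its call begins: read the wrist's pose just before it.
- order.finish_job(): hands the job in; it is judged then, once.
Trained networks look in the newest picture that a camera, given by its name, has taken for a name from the list of things; names that differ only in an ending like _2 or _b are one class to them, and where a whole thing is asked for, a point or a joint stands for the part that bears it (a point fixed in the world has none). Each returns a list of dicts, best first, with "p" (0 to 1); they miss things now and then, are a little off and sometimes report something else, mostly with a low value. They report only what shows in the picture. A call takes as long as a camera call.
- spotter.silhouettes(camera, thing): "mask" (384x512 bool, what is visible of it).
- spotter.mark_of(camera, thing): "location" ([x, y, z] in mm, in world coordinates, good to about 4 mm: a listed point, or the origin of a listed thing).
The state is a dict: "time": time; "joints": joint angles; "joint_vel": joint speeds; "effort": joint torques, N m; "tcp_pos": TCP position; "tool_rot": TCP orientation; "contact_force": force on the tool from outside, world axes, zero at the start; "torque": the same for the moment, N m; "width": finger opening in mm; "gripper_force": force on a finger pad.
Only numpy, scipy, OpenCV 4.12 (cv2) and the standard library are available. Lean on these libraries where they do the work, as an engineer would, in place of code of your own. Each camera call takes 0.05 s, during which the arm holds its last target. There are 200 camera calls.

## Working session

There is one attempt and no reset: what is moved stays moved. The work goes in short steps, Python scripts to look and compute and a tool call to move; the robot and the scene stay as the last step left them, time stands still between calls to the robot, and variables do not carry over. Pictures are saved under pics/ and viewed, at most 10 in all, crops included, and the job is handed in when it is done.

Besides the shell and the picture viewer there is one more tool, called after "Request:" by a JSON object that holds its "method" and its "body". drive_tool: Moves the arm, as the interface text tells. Its arguments: {"type":"object","properties":{"steps":{"type":"array","items":{"type":"object","properties":{"x":{"type":"number"},"y":{"type":"number"},"z":{"type":"number"},"wx":{"type":"number"},"wy":{"type":"number"},"wz":{"type":"number"},"hand":{"type":"number"}}}}},"required":["steps"]}

```bash
mkdir -p pics
python3 - <<'E'
from rig import read_state, optics, spotter
import cv2
for c in ["scene","side"]:
    im=optics.camera(c); cv2.imwrite(f"pics/{c}0.png",im["pixels"][:,:,::-1])
    for t in ["lam","lever_top","lever_home","tape","timer","glue"]:
        try: print(c,t,[(round(d["p"],2),[round(float(v),1) for v in d["location"]]) for d in spotter.mark_of(c,t)[:2]])
        except Exception as e: print(c,t,e)
s=read_state(); print(s["time"],s["tcp_pos"],s["tool_rot"],s["width"])
E
```

```text
scene lam [(0.87, [523.0, 54.3, -1.5])]
scene lever_top [(0.4, [499.4, 33.6, 116.1])]
scene lever_home [(0.64, [495.6, 21.4, 84.0])]
scene tape [(0.78, [561.9, 177.7, 85.8])]
scene timer [(0.95, [610.7, 325.0, 2.8])]
scene glue [(0.49, [409.8, -175.8, 2.6])]
side lam [(0.68, [524.3, 52.2, -4.2])]
side lever_top [(0.67, [498.9, 39.3, 116.6])]
side lever_home [(0.64, [492.3, 19.6, 87.6])]
side tape [(0.75, [562.9, 179.4, 82.7])]
side timer [(0.63, [611.3, 327.8, -3.4])]
side glue [(0.77, [410.3, -174.0, -0.4])]
0.7 [ 6.50020199e+02 -9.86112540e-03  2.22623693e+02] [5.45702444e-05 7.07076070e-01 7.07137488e-01 2.58688867e-05] 87.35173027256215
```

View pics/scene0.png

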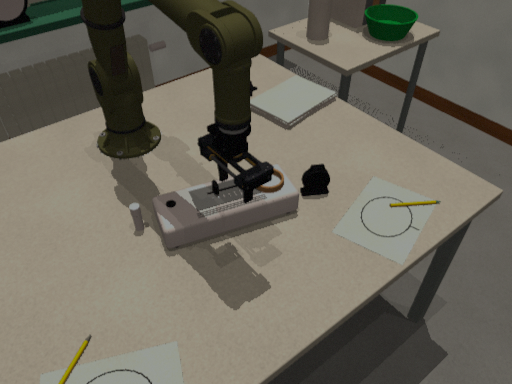

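View pics/side0.png

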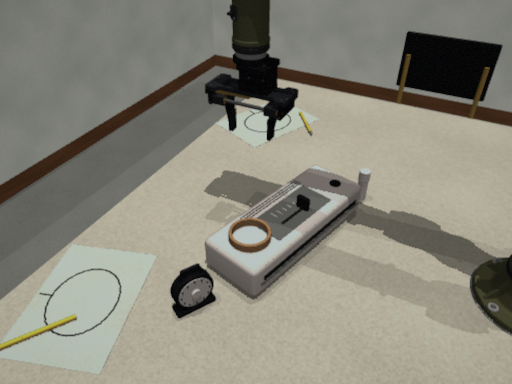

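The scene view shows the laminator around (225,205) with the gripper partly hiding the lever. The side view shows the lever at about (303,202), the power cap at (335,183) and the tape at (250,234). The ticks run on the tape side. I'll fit the laminator's yaw from depth.

```bash
cat > h.py <<'E'
import numpy as np, cv2
from rig import read_state, optics, spotter
from scipy.spatial.transform import Rotation as R
def cloud(name):
    s=read_state(); im=optics.camera(name); d=im["depth"].astype(float)
    v,u=np.mgrid[:384,:512]
    P=np.stack([(u-im["cx"])/im["fx"]*d,(v-im["cy"])/im["fy"]*d,d,np.ones_like(d)],-1)
    if name=="wrist":
        T=np.eye(4); q=s["tool_rot"]; T[:3,:3]=R.from_quat([q[1],q[2],q[3],q[0]]).as_matrix(); T[:3,3]=s["tcp_pos"]
        M=T@im["tool_from_camera"]
    else: M=im["world_from_camera"]
    W=(P@M.T)[...,:3]; W[d==0]=np.nan
    return im,W,M
E
python3 - <<'E'
from h import *
for c in ["side","scene"]:
    im,W,M=cloud(c)
    m=(abs(W[...,2]-85)<5)&(abs(W[...,0]-523)<160)&(abs(W[...,1]-54)<240)
    r=cv2.minAreaRect(W[m][:,:2].astype(np.float32)); print(c,m.sum(),np.median(W[m][:,2]),r)
    m=(W[...,2]>106)&(W[...,2]<120)&(np.hypot(W[...,0]-499,W[...,1]-38)<35)
    if m.any(): print("lever",m.sum(),np.median(W[m],0),W[m].min(0),W[m].max(0))
im,W,M=cloud("wrist"); cv2.imwrite("pics/w0.png",im["pixels"][:,:,::-1])
m=(W[...,2]>106)&(W[...,2]<120)&(np.hypot(W[...,0]-499,W[...,1]-38)<35); print(m.sum(), W[192,256])
print(im["tool_from_camera"],im["fx"])
E
```

```text
side 6394 86.32273871801323 ((515.437255859375, 24.996444702148438), (460.52886962890625, 148.02442932128906), 74.55560302734375)
lever 98 [497.13940565  39.56663886 115.54832336] [482.62289522  28.65763251 106.04030593] [513.9861258   46.46592224 119.00622222]
scene 3868 85.59412141357433 ((517.6616821289062, 22.180496215820312), (459.72039794921875, 149.01953125), 74.18428039550781)
lever 44 [504.07194285  34.89259855 115.82130803] [483.70396966  27.74100659 106.55375327] [514.88653408  42.55439244 119.72683515]
607 [656.49499723 -30.39475177   0.66349967]
[[-8.57863367e-05 -9.67354474e-01 -2.53427137e-01  6.91897878e+01]
 [ 9.99999962e-01 -1.65363696e-05 -2.75384094e-04  8.34428931e-01]
 [ 2.62203270e-04 -2.53427151e-01  9.67354439e-01 -1.62065876e+02]
 [ 0.00000000e+00  0.00000000e+00  0.00000000e+00  1.00000000e+00]] 308.1139855376369
```

View pics/w0.png

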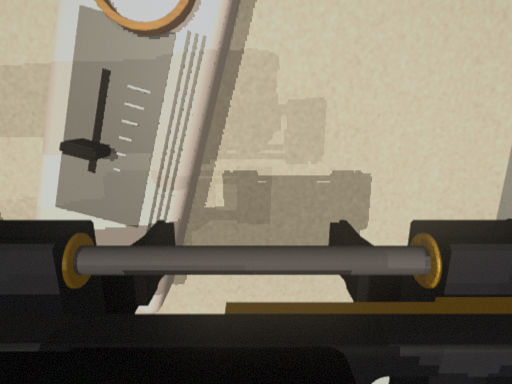

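The wrist view shows the slot from (107,70), tape end, to (93,170), cap end, with the lever near the second tick, so probably notch 1. The yaw is about -0.27 rad. I'll shut the fingers and move the wrist camera over the slot.

Request:
{"method": "drive_tool", "body": {"steps": [{"x":-55,"y":0,"z":0,"wz":-0.09,"hand":0},{"x":-110,"y":0,"z":0,"wz":-0.18,"hand":0},{"x":-160,"y":0,"z":0,"wz":-0.27,"hand":0},{"x":-160,"y":0,"z":0,"wz":-0.27,"hand":0},{"x":-160,"y":0,"z":0,"wz":-0.27,"hand":0}]}}

```text
$.steps[0]: bad value
```

Run:
```python
from h import *
im,W,M=cloud("wrist"); cv2.imwrite("pics/w1.png",cv2.resize(im["pixels"][:,:,::-1],(768,576)))
np.savez("w1.npz",M=M,W=W,px=im["pixels"],k=[im["fx"],im["fy"],im["cx"],im["cy"]])
s=read_state(); print(s["time"],s["tcp_pos"],s["width"],s["contact_force"])
m=(W[...,2]>112)&(W[...,2]<121)&(np.hypot(W[...,0]-499,W[...,1]-38)<40)
print("lever top",m.sum(),cv2.minAreaRect(W[m][:,:2].astype(np.float32)),np.median(W[m],0))
print([(d["p"],d["location"]) for d in spotter.mark_of("wrist","lever_home")[:1]+spotter.mark_of("wrist","lever_top")[:1]])
```

```text
0.9 [ 6.50019986e+02 -4.75224593e-02  2.22612705e+02] 87.27519325622397 [ 1.3629428   0.09837235 -0.40916025]
lever top 526 ((499.4251403808594, 36.994773864746094), (12.473889350891113, 32.61474609375), 74.35978698730469) [499.97415724  37.18956045 115.81300662]
[(0.84, [495.4, 23.2, 84.9]), (0.91, [499.3, 33.7, 117.0])]
```

View pics/w1.png

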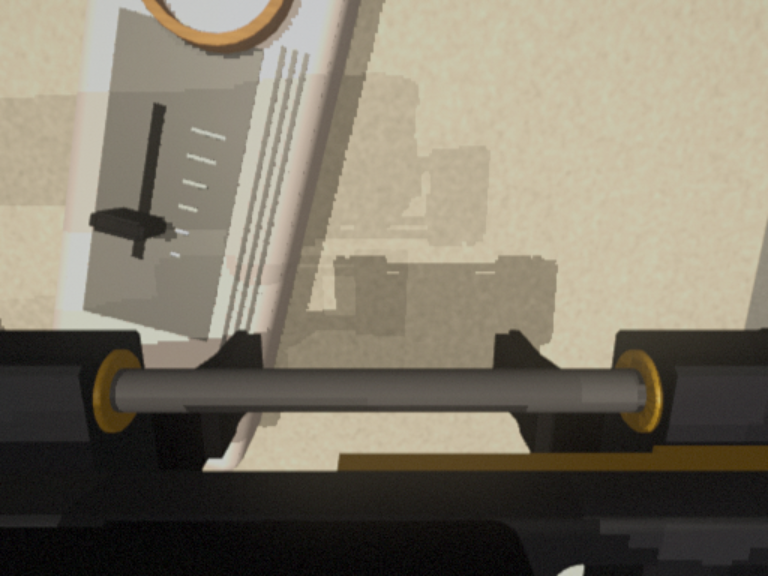

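The arm hasn't moved because the call was refused. The view from the start pose still gives the lever top at (499.4, 37.0) with yaw -0.273, which fits notch 1. I'll resend with every key filled in.

Request:
{"method": "drive_tool", "body": {"steps": [{"x":-55,"y":0,"z":0,"wx":0,"wy":0,"wz":-0.09,"hand":0.0},{"x":-110,"y":0,"z":0,"wx":0,"wy":0,"wz":-0.18,"hand":0.0},{"x":-160,"y":0,"z":0,"wx":0,"wy":0,"wz":-0.27,"hand":0.0},{"x":-160,"y":0,"z":0,"wx":0,"wy":0,"wz":-0.27,"hand":0.0},{"x":-160,"y":0,"z":0,"wx":0,"wy":0,"wz":-0.27,"hand":0.0}]}}

```text
time: 1.62
tcp_pos: [490.8, -0.0, 223.3]
tool_rot: [0.001, 0.796, 0.606, 0.001]
contact_force: [-0.4, -0.1, -0.3]
width: 45.2
gripper_force: 0.0
```

Run:
```python
from h import *
im,W,M=cloud("wrist"); cv2.imwrite("pics/w2.png",im["pixels"][:,:,::-1])
np.savez("w2.npz",M=M,W=W,px=im["pixels"],k=[im["fx"],im["fy"],im["cx"],im["cy"]])
m=(W[...,2]>112)&(W[...,2]<121)&(np.hypot(W[...,0]-499,W[...,1]-38)<40)
print("lever top",m.sum(),cv2.minAreaRect(W[m][:,:2].astype(np.float32)),np.median(W[m],0))
print([(d["p"],d["location"]) for d in spotter.mark_of("wrist","lever_home")[:1]+spotter.mark_of("wrist","lever_top")[:1]])
```

```text
lever top 474 ((499.2703552246094, 37.091346740722656), (11.9149808883667, 30.629741668701172), 74.27792358398438) [499.27600109  36.80613665 115.87384896]
[(0.64, [494.9, 21.5, 86.6]), (0.62, [498.5, 33.7, 113.8])]
```

View pics/w2.png

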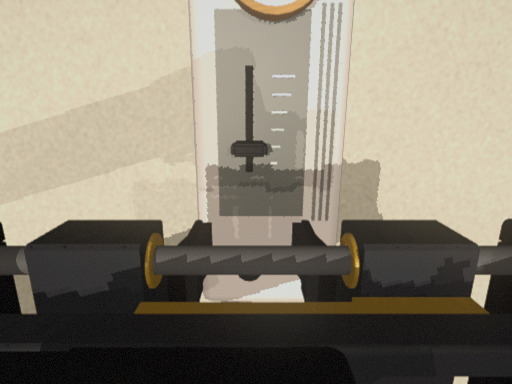

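The wrist is aligned: the slot runs vertically at u=249 from v=67 to v=171. The lever is at (250,149), beside the second tick from zero at (275,146), so it's in notch 1. Home is about (495, 21.7). I'll move to the tape side of the lever and lower.

Request:
{"method": "drive_tool", "body": {"steps": [{"x":9,"y":32,"z":0,"wx":0,"wy":0,"wz":0,"hand":0.0},{"x":17,"y":64,"z":0,"wx":0,"wy":0,"wz":0,"hand":0.0},{"x":17,"y":64,"z":-45,"wx":0,"wy":0,"wz":0,"hand":0.0},{"x":17,"y":64,"z":-90,"wx":0,"wy":0,"wz":0,"hand":0.0},{"x":17,"y":64,"z":-126,"wx":0,"wy":0,"wz":0,"hand":0.0}]}}

```text
time: 2.4
tcp_pos: [507.2, 64.1, 94.4]
tool_rot: [-0.0, 0.796, 0.606, -0.001]
contact_force: [0.1, -0.1, 0.1]
width: 0.6
gripper_force: 0.0
```

Request:
{"method": "drive_tool", "body": {"steps": [{"x":-1.6,"y":-5.8,"z":0,"wx":0,"wy":0,"wz":0,"hand":0.0},{"x":-2.7,"y":-9.6,"z":0,"wx":0,"wy":0,"wz":0,"hand":0.0},{"x":-3.5,"y":-12.5,"z":0,"wx":0,"wy":0,"wz":0,"hand":0.0},{"x":-4.3,"y":-15.4,"z":0,"wx":0,"wy":0,"wz":0,"hand":0.0},{"x":-4.3,"y":-15.4,"z":0,"wx":0,"wy":0,"wz":0,"hand":0.0}]}}

```text
time: 3.02
tcp_pos: [504.5, 49.3, 98.4]
tool_rot: [0.001, 0.796, 0.606, 0.002]
contact_force: [2.1, 3.1, 1.8]
width: 0.6
gripper_force: 1.6
```

Contact is made at about 4 N. Next I push on through notch 0.

Request:
{"method": "drive_tool", "body": {"steps": [{"x":-0.8,"y":-2.9,"z":0,"wx":0,"wy":0,"wz":0,"hand":0.0},{"x":-1.6,"y":-5.8,"z":0,"wx":0,"wy":0,"wz":0,"hand":0.0},{"x":-2.4,"y":-8.7,"z":0,"wx":0,"wy":0,"wz":0,"hand":0.0},{"x":-3,"y":-10.6,"z":0,"wx":0,"wy":0,"wz":0,"hand":0.0},{"x":-3,"y":-10.6,"z":0,"wx":0,"wy":0,"wz":0,"hand":0.0}]}}

```text
time: 3.65
tcp_pos: [499.3, 37.5, 96.3]
tool_rot: [-0.0, 0.796, 0.605, -0.001]
contact_force: [-0.2, 0.1, -0.0]
width: 0.5
gripper_force: 0.0
```

The force dropped to zero, so the lever has snapped on. I'll ease on until I feel the hard stop.

Request:
{"method": "drive_tool", "body": {"steps": [{"x":-0.3,"y":-1,"z":0,"wx":0,"wy":0,"wz":0,"hand":0.0},{"x":-0.5,"y":-2,"z":0,"wx":0,"wy":0,"wz":0,"hand":0.0},{"x":-0.8,"y":-3,"z":0,"wx":0,"wy":0,"wz":0,"hand":0.0},{"x":-0.8,"y":-3,"z":0,"wx":0,"wy":0,"wz":0,"hand":0.0},{"x":-0.8,"y":-3,"z":0,"wx":0,"wy":0,"wz":0,"hand":0.0}]}}

```text
time: 4.28
tcp_pos: [499.1, 36.3, 96.5]
tool_rot: [-0.0, 0.796, 0.606, 0.001]
contact_force: [1.6, 5.6, -3.6]
width: 0.4
gripper_force: 2.6
```

Request:
{"method": "drive_tool", "body": {"steps": [{"x":-0.3,"y":-1,"z":0,"wx":0,"wy":0,"wz":0,"hand":0.0},{"x":-0.6,"y":-2,"z":0,"wx":0,"wy":0,"wz":0,"hand":0.0},{"x":-0.8,"y":-3,"z":0,"wx":0,"wy":0,"wz":0,"hand":0.0},{"x":-0.8,"y":-3,"z":0,"wx":0,"wy":0,"wz":0,"hand":0.0},{"x":-0.8,"y":-3,"z":0,"wx":0,"wy":0,"wz":0,"hand":0.0}]}}

```text
time: 4.9
tcp_pos: [499.0, 36.2, 96.6]
tool_rot: [-0.001, 0.795, 0.606, 0.002]
contact_force: [2.8, 10.5, -4.8]
width: 0.1
gripper_force: 5.5
```

The hard stop is confirmed: 3 mm more command gave no motion and the force rose to about 11 N. Now I back off, lift and cross to the cap side.

Request:
{"method": "drive_tool", "body": {"steps": [{"x":2,"y":8,"z":0,"wx":0,"wy":0,"wz":0,"hand":0.0},{"x":2,"y":8,"z":45,"wx":0,"wy":0,"wz":0,"hand":0.0},{"x":-4,"y":-13,"z":50,"wx":0,"wy":0,"wz":0,"hand":0.0},{"x":-11,"y":-37,"z":50,"wx":0,"wy":0,"wz":0,"hand":0.0},{"x":-11,"y":-37,"z":50,"wx":0,"wy":0,"wz":0,"hand":0.0}]}}

```text
time: 5.52
tcp_pos: [486.6, -8.0, 146.8]
tool_rot: [0.001, 0.797, 0.604, -0.001]
contact_force: [0.2, 0.2, 1.0]
width: 0.6
gripper_force: 0.0
```

Run:
```python
from h import *
im,W,M=cloud("wrist"); cv2.imwrite("pics/w3.png",im["pixels"][:,:,::-1])
m=(W[...,2]>112)&(W[...,2]<121)&(np.hypot(W[...,0]-495,W[...,1]-22)<25)
print("lever top",m.sum(),cv2.minAreaRect(W[m][:,:2].astype(np.float32)) if m.any() else 0)
for c in["side"]:
    im,W,M=cloud(c)
    m=(W[...,2]>112)&(W[...,2]<119)&(np.hypot(W[...,0]-495,W[...,1]-22)<25); print(m.sum(),np.median(W[m],0) if m.any() else 0)
```

```text
lever top 893 ((494.91644287109375, 21.49024200439453), (12.37021541595459, 31.431406021118164), 75.36528778076172)
63 [493.31733277  22.66653604 116.61606133]
```

View pics/w3.png

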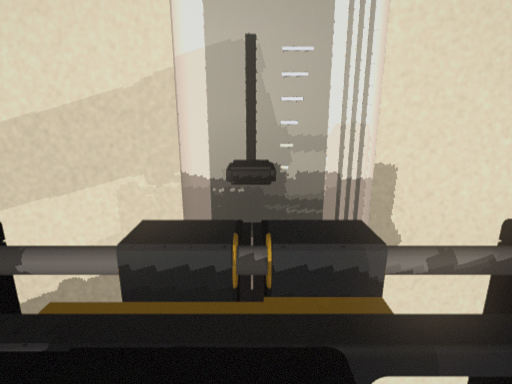

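The wrist view shows the lever at (251,172), level with the shortest tick at (285,167). The measured position (494.9, 21.5) is notch 0. Lowering on the cap side.

Request:
{"method": "drive_tool", "body": {"steps": [{"x":0,"y":0,"z":-25,"wx":0,"wy":0,"wz":0,"hand":0.0},{"x":0,"y":0,"z":-50,"wx":0,"wy":0,"wz":0,"hand":0.0},{"x":0,"y":0,"z":-50,"wx":0,"wy":0,"wz":0,"hand":0.0},{"x":0,"y":0,"z":-50,"wx":0,"wy":0,"wz":0,"hand":0.0},{"x":0,"y":0,"z":-50,"wx":0,"wy":0,"wz":0,"hand":0.0}]}}

```text
time: 6.25
tcp_pos: [488.1, -4.8, 97.8]
tool_rot: [0.001, 0.796, 0.606, 0.001]
contact_force: [0.4, -1.0, -0.4]
width: 0.4
gripper_force: 0.0
```

Request:
{"method": "drive_tool", "body": {"steps": [{"x":2.7,"y":9.6,"z":0,"wx":0,"wy":0,"wz":0,"hand":0.0},{"x":3.8,"y":13.5,"z":0,"wx":0,"wy":0,"wz":0,"hand":0.0},{"x":4.9,"y":17.3,"z":0,"wx":0,"wy":0,"wz":0,"hand":0.0},{"x":5.9,"y":21.2,"z":0,"wx":0,"wy":0,"wz":0,"hand":0.0},{"x":6.5,"y":23,"z":0,"wx":0,"wy":0,"wz":0,"hand":0.0}]}}

```text
time: 6.88
tcp_pos: [493.5, 19.1, 96.4]
tool_rot: [-0.0, 0.796, 0.606, 0.0]
contact_force: [-0.6, -0.1, 0.5]
width: 0.3
gripper_force: 0.0
```

Click 1: the force is zero. The second push is 16 mm.

Request:
{"method": "drive_tool", "body": {"steps": [{"x":1.1,"y":3.9,"z":0,"wx":0,"wy":0,"wz":0,"hand":0.0},{"x":2.2,"y":7.7,"z":0,"wx":0,"wy":0,"wz":0,"hand":0.0},{"x":3.2,"y":11.6,"z":0,"wx":0,"wy":0,"wz":0,"hand":0.0},{"x":4.3,"y":15.4,"z":0,"wx":0,"wy":0,"wz":0,"hand":0.0},{"x":4.3,"y":15.4,"z":0,"wx":0,"wy":0,"wz":0,"hand":0.0}]}}

```text
time: 7.5
tcp_pos: [498.3, 34.5, 96.7]
tool_rot: [-0.0, 0.795, 0.606, 0.001]
contact_force: [-0.6, -0.3, -0.6]
width: 0.6
gripper_force: 0.0
```

```bash
cat > lv.py <<'E'
from h import *
s=read_state(); print(s["tcp_pos"],s["contact_force"])
for c,lo in [("wrist",112),("side",112)]:
    im,W,M=cloud(c); L=((W[...,0]-494.9)*.269+(W[...,1]-21.5)*.963); X=((W[...,0]-494.9)*.963-(W[...,1]-21.5)*.269)
    m=(W[...,2]>lo)&(W[...,2]<119)&(abs(X)<17)&(L>-10)&(L<95)
    if m.any(): print(c,m.sum(),np.percentile(L[m],[2,50,98]))
E
python3 lv.py
```

```text
[498.33801214  34.54837343  96.70393646] [-0.56470773 -0.28046575 -0.6360256 ]
wrist 1370 [23.56397577 33.25169995 38.12590736]
side 90 [ 1.70832228 29.52302172 37.37003934]
```

The lever's far edge is at 38 mm, so its centre is at 32 mm, which is notch 2. The third push follows.

Request:
{"method": "drive_tool", "body": {"steps": [{"x":1.1,"y":3.9,"z":0,"wx":0,"wy":0,"wz":0,"hand":0.0},{"x":2.2,"y":7.7,"z":0,"wx":0,"wy":0,"wz":0,"hand":0.0},{"x":3.2,"y":11.6,"z":0,"wx":0,"wy":0,"wz":0,"hand":0.0},{"x":4.2,"y":15,"z":0,"wx":0,"wy":0,"wz":0,"hand":0.0},{"x":4.2,"y":15,"z":0,"wx":0,"wy":0,"wz":0,"hand":0.0}]}}

```text
time: 8.22
tcp_pos: [502.3, 49.6, 96.6]
tool_rot: [-0.0, 0.795, 0.606, 0.0]
contact_force: [0.3, 0.2, 0.4]
width: 0.6
gripper_force: 0.0
```

```bash
python3 lv.py
```

```text
[502.30552013  49.58215362  96.59818693] [0.30212205 0.20651539 0.43641397]
wrist 1396 [39.08708269 49.08870799 54.15407658]
side 89 [20.45378151 45.02519731 53.49117891]
```

The far edge is at 54 mm, so the centre is at 48 mm: notch 3, with no force on it. I'll back away and lift.

Request:
{"method": "drive_tool", "body": {"steps": [{"x":-4,"y":-14,"z":0,"wx":0,"wy":0,"wz":0,"hand":0.0},{"x":-8,"y":-28,"z":0,"wx":0,"wy":0,"wz":0,"hand":0.0},{"x":-8,"y":-28,"z":45,"wx":0,"wy":0,"wz":0,"hand":0.0},{"x":-10,"y":-38,"z":90,"wx":0,"wy":0,"wz":0,"hand":0.0},{"x":-10,"y":-38,"z":125,"wx":0,"wy":0,"wz":0,"hand":0.0}]}}

```text
time: 8.95
tcp_pos: [492.0, 8.0, 223.6]
tool_rot: [0.001, 0.797, 0.604, 0.001]
contact_force: [1.3, -0.1, 0.3]
width: 0.5
gripper_force: 0.0
```

Run:
```python
import lv
from h import *
im=optics.camera("wrist"); cv2.imwrite("pics/w4.png",im["pixels"][:,:,::-1])
```

```text
[492.04455095   8.03355717 223.61359276] [ 1.33953056 -0.06899334  0.25437596]
wrist 495 [42.41858616 48.22347846 53.23513315]
side 67 [41.25104496 48.96211682 53.43866635]
```

View pics/w4.png

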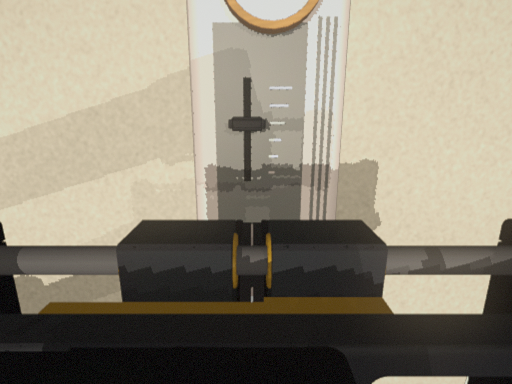

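The lever is at (248,124), level with the fourth tick counted from zero, which is notch 3. Its measured travel is 48 mm and the arm is clear.

```bash
python3 -c "
from rig import order; print(order.finish_job())"
```

```text
the job is handed in; nothing more can be done
None
```

The lever was pushed back to the zero stop, then forward three clicks, and sits in notch 3 (measured at 48 mm of travel) with the arm clear; the job is handed in.

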